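Turn a brake valve block in the slide-jaw fixture to show its port face

TASK

The brake valve block standing between the open jaws of the fixture has its drilled port face hidden, turned to the fixed jaw. Turn it a quarter turn so that the port face looks out of the fixture's open side away from the robot, standing flat on the bed between the jaws, then slide the movable jaw up to it so that it sits snugly end-on between both jaws. Leave the other block, the pump with the round motor on top, where it stands.

Things in the scene. Friction and masses are not known exactly. Their poses are not given: they have to be found in the camera images.
- valve_center (a point): Centre, half-way up, of the loose aluminium valve block: 64 mm long (x), 46 wide (y), 55 high (z), about 0.42 kg. Its +y long face is the port face (two brass-seated bores over a small hole). Two brass bleed screws, 9 mm thick, 10 high, stand on its top along that edge (y +14, x +-19). At the start it stands between the jaws, port face to the fixed jaw, about 25 mm or more clear of both.
- bed (a point): Point on the bed of the grey slide-jaw fixture (base 130 x 260 mm), which is bolted down, bed 30 mm above the bench. x points out of the open side away from the robot, y to the fixed jaw, z up. The fixed steel jaw's face is the plane y = +60 mm. Both jaws are 90 mm wide, centred on x = 0, and rise only 22 mm above the bed.
- jaw_grip (a point): Point on the axis of the upright steel post (16 mm thick) on the sliding jaw, to pinch or push; 48 mm above the bed. The post runs from 26 mm below (jaw top) to 18 above it. Axes as bed. The jaw's clamping face is 35 mm ahead, to +y. It slides along y: the post starts at -110 to -90 mm from the bed point and can go to -25. About 4 N friction, no spring, stays where left.
- pump_center (a point): Half-way up the pump, a bystander on the bench beside the fixture: aluminium block 64 x 46 x 45 mm with a dark round motor (40 mm thick, 35 high) on top, 80 mm high in all. Not to be moved.

How it is judged (in metres and radians):
At the end, for the whole second after the job is handed in: The block stands flat on the bed (6 mm), released and at rest, long axis along the jaw travel within 11 degrees, port face to the side away from the robot, centre within 20 mm of the jaws' centre line and at most 12 mm short of the fixed jaw; jaws at most 74 mm apart (10 mm slack) (angle between the x axis of valve_center and the y axis of bed, either way round below 0.2 rad and x of jaw_grip in the frame of valve_center above 0.04 m and x of valve_center in the frame of bed between -0.02 and 0.02 m and z of valve_center in the frame of bed between 0.022 and 0.034 m and angle between valve_center's own z axis and vertical below 0.15 rad and y of valve_center in the frame of bed above 0.016 m and y of jaw_grip in the frame of bed above -0.049 m and linear speed of valve below 0.02 m/s); the robot touches nothing.
It fails at once if the bystanding pump with the round motor is moved by more than 30 mm (distance of pump_center from where it was at the start of the episode above 0.03 m).
It also fails if it takes over 45 s, if anything falls off the work surface, if the arm or the gripper's body presses on something with over 40 N, if the wrist force passes 120 N, or if a joint passes its speed limit or range.

ROBOT

A 6-joint arm with a two-finger parallel gripper is mounted at the origin on the work surface. World frame = base frame: x ahead of the robot, y to its left, z up, the work surface at z = 0. Lengths are in mm, angles in degrees, forces in N, time in s.
With the tool pointing down it reaches from about 350 to 975 mm from the base axis. Payload 7.1 kg.
Tool frame: the origin (TCP) lies on the mounting face of the last link; the fingertips stand 182 mm ahead of it and the grasp point (between the pads) lies 163 mm ahead of it; z points along the fingers, y is the line along which they close (so a half turn about z gives the same grasp; the last joint's range is limited). The gripper opens to 88 mm and grips with 3 to 60 N. Pads are 20 mm wide; open, the fingers measure 115 mm over their backs; the gripper's body (75 mm by 178 mm) begins 61 mm behind the grasp point.
Start: joints at [-68.125, 24.242, 93.386, -0, 62.372, -1.089], TCP at [243.863, -575.445, 404.675] pointing down, gripper open.
Joint ranges: [-172.04, 172.04], [-51.8, 120.97], [4.93, 147.93], [-75.15, 255.16], [6.16, 154.13], [-145.62, 145.62]. Speed limits (degrees/s): [136.94, 136.94, 172.46, 180, 180, 180].

INTERFACE

Orientations are given as a 3x3 rotation matrix whose columns are the frame's x, y, z axes.
In Python, from workcell import ctrl gives the robot as it stands. The module is installed in compiled form; this text tells all that it offers.
- The arm moves only by the tool apply_moves, never from a script. Its argument "plan" is text: rows parted by semicolons, each of 4 numbers parted by spaces: the shift along the tool's x, y, z in units of 0.04 m (1.0 is 0.04 m), then the turn about the tool's z in units of 0.5 rad (1.0 is 0.5 rad). A call has 1 to 12 rows; each row shifts and turns the commanded pose from where the row before left it, along the tool's axes as they then stand; what a row does not reach is not made up. A row lasts 1/12 s, in which the tool goes at most 41.7 mm and 7.16 degrees, less where a joint would pass 70% of its speed; a pose out of reach is approached as far as the arm can. A call with a number of a shift or a turn outside -1 to 1 is refused whole. A call with a gripper value outside its range is refused whole. "grip" is the closure, from -1 (fully open) to 1 (shut), set as the call begins (left out, the last holds). The fingers move at their own pace and stop on an object; the grip force is fixed at half the most. Time passes only in rows, so rows that do not move let the fingers close. It gives the time, the measured TCP pose, the force, the opening and the grip force at its end, in the units of the state.
- ctrl.get_state(): the state, without advancing time (a new reading comes with each control period).
- ctrl.grab_frame(name): name is "scene" or "top" or "wrist"; returns the picture (384x512x3 uint8, blue, green, red); there is no depth.
- ctrl.camera_params(name): a dict with "K" (3x3 intrinsics, pixels), "xyz" and "rotation" of the camera in the world. Camera axes: x right, y up, looking along -z (the intrinsics and any distortion apply to the point x, -y, -z); pixel columns grow to the right and rows downward; lengths in mm; the calibration is good to about 2 mm. A picture is of the moment at which its call begins: read the wrist's pose just before it. camera_params takes no time and is no camera call; for the wrist camera it gives the pose at the moment of the call.
- ctrl.close_job(): hands the job in; it is judged then, once.
Trained networks look in the newest picture that a camera, given by its name, has taken for a name from the list of things; names that differ only in an ending like _2 or _b are one class to them, and where a whole thing is asked for, a point or a joint stands for the part that bears it (a point fixed in the world has none). Each returns a list of dicts, best first, with "p" (0 to 1); they miss things now and then, are a little off and sometimes report something else, mostly with a low value. They report only what shows in the picture. A call takes as long as a camera call.
- ctrl.look_for(camera, name): "box" ([left, top, width, height] in pixels, round what is visible of it).
- ctrl.trace(camera, name): "mask" (384x512 bool, what is visible of it) and "box" ([left, top, width, height] in pixels, round what is visible of it).
The state is a dict: "clock": time; "joints": joint angles; "joint_velocities": joint speeds; "joint_torque": joint torques, N m; "tool_pos": TCP position; "orientation": TCP orientation; "contact_force": force on the tool from outside, world axes, zero at the start; "ft_torque": the same for the moment, N m; "opening": finger opening in mm; "grasp_force": force on a finger pad.
Only numpy, scipy, OpenCV 4.12 (cv2) and the standard library are available. Lean on these libraries where they do the work, as an engineer would, in place of code of your own. Each camera call takes 0.05 s, during which the arm holds its last target. There are 200 camera calls.

## Working session

There is one attempt and no reset: what is moved stays moved. The work goes in short steps, Python scripts to look and compute and a tool call to move; the robot and the scene stay as the last step left them, time stands still between calls to the robot, and variables do not carry over. Pictures are saved under pics/ and viewed, at most 10 in all, crops included, and the job is handed in when it is done.

Besides the shell and the picture viewer there is one more tool, called after "Request:" as name(argument=value, ...) on one line, values as JSON. apply_moves: Moves the arm, as the interface text tells. Its arguments: {"type":"object","properties":{"plan":{"type":"string"},"grip":{"type":"number"}},"required":["plan"]}

```bash
mkdir -p pics; cat > h.py <<'E'
import numpy as np, cv2
from workcell import ctrl
def ray(cam,uv):
    p=ctrl.camera_params(cam);K=np.array(p["K"]);R=np.array(p["rotation"])
    d=np.linalg.inv(K)@np.array([uv[0],uv[1],1.]); return np.array(p["xyz"]),R@(d*[1,-1,-1])
def at(cam,uv,z):
    o,d=ray(cam,uv); return o+d*(z-o[2])/d[2]
def proj(cam,P):
    p=ctrl.camera_params(cam);K=np.array(p["K"]);R=np.array(p["rotation"])
    c=R.T@(np.array(P,float)-np.array(p["xyz"])); c=K@(c*[1,-1,-1]); return c[:2]/c[2]
E
python3 - <<'E'
from h import *
s=ctrl.get_state();print(s["clock"],s["tool_pos"],np.round(s["orientation"],3))
for c in("scene","top"):
    f=ctrl.grab_frame(c);cv2.imwrite(f"pics/{c}0.png",f)
    p=ctrl.camera_params(c);print(c,p)
    for n in("valve_center","bed","jaw_grip","pump_center"):
        print(n,[(np.round(r["box"]),round(r["p"],2)) for r in ctrl.look_for(c,n)[:2]])
E
```

```text
0.0 [ 243.78179707 -575.20167028  403.88833324] [[ 0.921  0.39  -0.001]
 [ 0.39  -0.921  0.001]
 [ 0.    -0.002 -1.   ]]
scene {'K': array([[411.81553786,   0.        , 247.33686711],
       [  0.        , 411.81553786, 199.37568925],
       [  0.        ,   0.        ,   1.        ]]), 'xyz': array([1019.79950519, -387.39151367,  535.49369383]), 'rotation': array([[ 0.74619592, -0.36798617,  0.55477727],
       [ 0.66550288,  0.4339213 , -0.60730407],
       [-0.01725017,  0.82237369,  0.56868616]])}
valve_center [(array([164., 192.,  43.,  47.]), 0.79)]
bed [(array([103., 190., 144., 106.]), 0.8)]
jaw_grip [(array([126., 223.,  50.,  46.]), 0.69)]
pump_center [(array([219., 159.,  35.,  42.]), 0.85)]
top {'K': array([[459.8310444 ,   0.        , 259.43773131],
       [  0.        , 459.8310444 , 192.19104278],
       [  0.        ,   0.        ,   1.        ]]), 'xyz': array([563.27502153,  79.60288575, 920.24140266]), 'rotation': array([[ 0.01785873,  0.99853901, -0.05099917],
       [-0.99969158,  0.01695244, -0.01814828],
       [-0.0172572 ,  0.05130755,  0.99853379]])}
valve_center []
bed []
jaw_grip [(array([341., 224.,  32.,  55.]), 0.91)]
pump_center [(array([198., 248.,  27.,  36.]), 0.91)]
```

View pics/top0.png

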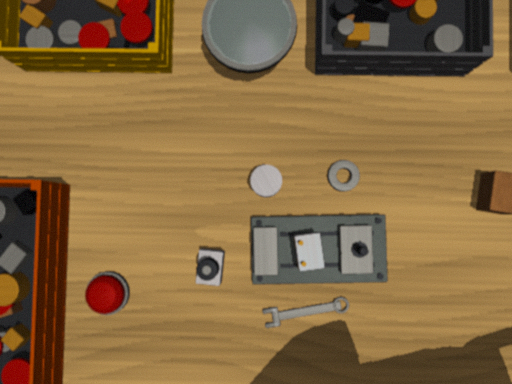

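View pics/scene0.png

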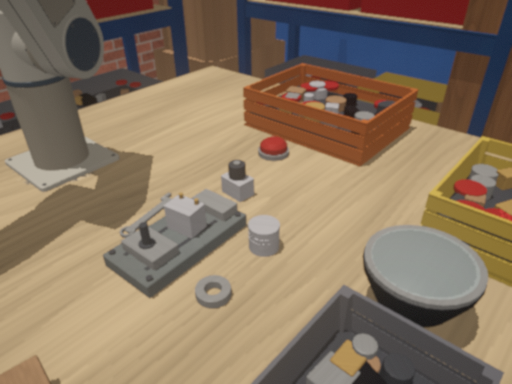

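```bash
python3 - <<'E'
from h import *
f=cv2.imread("pics/top0.png")[200:300,240:400]
cv2.imwrite("pics/crop.png",cv2.resize(f,None,fx=5,fy=5,interpolation=cv2.INTER_CUBIC))
E
```

```text
(no output)
```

View pics/crop.png

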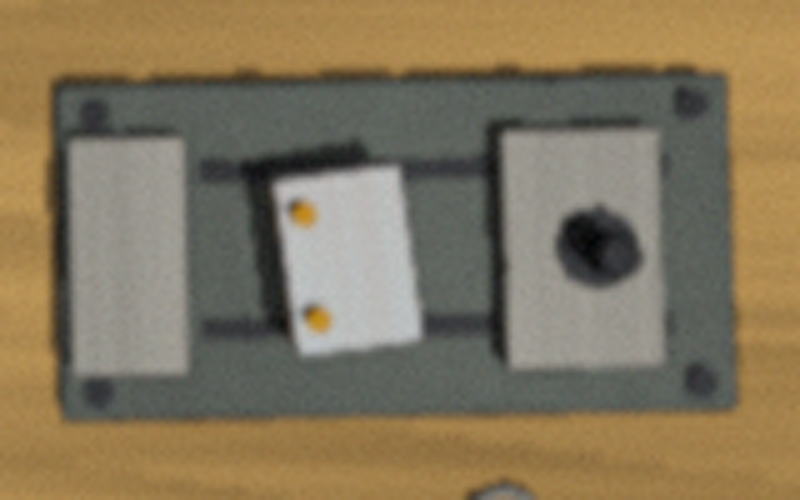

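```bash
cat >> h.py <<'E'
def cr(pts,z): return np.array([at("top",((u+.5)/5-.5+240,(v+.5)/5-.5+200),z)[:2] for u,v in pts])
E
python3 - <<'E'
from h import *
ang=lambda v:np.degrees(np.arctan2(v[1],v[0]))
B=cr([(55,82),(727,74),(737,408),(65,418)],30);print("base",B.round(1),"c",B.mean(0).round(1))
print("edges",np.linalg.norm(B-np.roll(B,-1,0),axis=1).round(1))
print("yaw",ang(B[0]-B[1])-90,ang(B[3]-B[2])-90,ang(B[1]-B[2]),ang(B[0]-B[3]))
F=cr([(185,138),(189,374)],52);print("fixed",F.round(1),ang(F[0]-F[1]))
J=cr([(503,130),(509,368)],52);print("jawface",J.round(1),ang(J[0]-J[1]))
V=cr([(275,182),(402,166),(422,340),(300,356)],85);print("valve",V.round(1),"c",V.mean(0).round(1))
print(np.linalg.norm(V-np.roll(V,-1,0),axis=1).round(1),ang(V[1]-V[2]),ang(V[0]-V[3]),ang(V[0]-V[1])-90,ang(V[3]-V[2])-90)
print("post",cr([(598,243)],90),"at52",cr([(598,248)],52))
p=ctrl.camera_params("wrist");print(p)
s=ctrl.get_state();print(s["clock"],np.round(s["tool_pos"]),s["opening"])
E
```

```text
base [[ 562.3  112.1]
 [ 570.  -146.7]
 [ 442.6 -151. ]
 [ 433.6  105.8]] c [502.2 -20. ]
edges [258.9 127.5 256.9 128.9]
yaw 1.704654783236677 2.011583379754569 1.933802656990665 2.787750243672965
fixed [[542.2  61.9]
 [454.1  59. ]] 1.8868450882039083
jawface [[547.4 -57.4]
 [458.7 -60.5]] 1.952212964158931
valve [[527.7  29.8]
 [534.3 -16. ]
 [472.  -23.8]
 [465.5  19.9]] c [499.9   2.5]
[46.2 62.8 44.3 63. ] 7.206271629259502 8.999720877799954 8.225959720417933 8.561133909752343
post [[508.3235885  -85.70318388]] at52 [[503.94556047 -93.28182432]]
{'K': array([[299.92174771,   0.        , 256.55824937],
       [  0.        , 299.92174771, 187.87804762],
       [  0.        ,   0.        ,   1.        ]]), 'xyz': array([ 306.40112441, -547.26847623,  384.39317927]), 'rotation': array([[ 3.90057647e-01,  8.91321376e-01,  2.31087077e-01],
       [-9.20790358e-01,  3.77468828e-01,  9.82975148e-02],
       [ 3.86507991e-04, -2.51124450e-01,  9.67954731e-01]])}
0.5 [ 244. -575.  405.] 88.17650989335517
```

Request:
apply_moves(plan="0.6 -0.56 0 0;0.6 -0.56 0 0;0.6 -0.56 0 0;0.6 -0.56 0 0;0.6 -0.56 0 0;0.6 -0.56 0 0;0.6 -0.56 0 0;0.6 -0.56 0 0;0.6 -0.56 0 0;0.6 -0.56 0 0;0.6 -0.56 0 0;0.6 -0.56 0 0")

```text
clock: 1.5
tool_pos: [404.5, -214.1, 405.0]
orientation: [[0.921, 0.39, 0.001], [0.39, -0.921, -0.0], [0.0, 0.001, -1.0]]
contact_force: [0.6, -0.1, 0.2]
opening: 88.0
grasp_force: 0.0
```

Request:
apply_moves(plan="0.6 -0.56 0 0;0.6 -0.56 0 0;0.6 -0.56 0 0;0.6 -0.56 0 0;0.6 -0.56 0 0;0.6 -0.56 0 0;0.6 -0.56 0 0;0.13 -0.16 0 0;0 0 0 -0.25;0 0 0 -0.25;0 0 0 -0.25;0 0 0 -0.25")

```text
clock: 2.5
tool_pos: [499.7, 2.0, 404.7]
orientation: [[0.616, 0.788, -0.0], [0.788, -0.616, -0.0], [-0.0, -0.0, -1.0]]
contact_force: [-0.1, 0.2, -0.5]
opening: 88.0
grasp_force: 0.0
```

Request:
apply_moves(plan="0 0 0 -0.25;0 0 0 -0.25;0 0 0 -0.25;0 0 0 -0.25;0 0 0 -0.25;0 0 0 -0.25;0 0 0 -0.25;0 0 0 -0.25;0 0 0 -0.25;0 0 0 -0.25;0 0 0 -0.25;0 0 0 -0.25")

```text
clock: 3.5
tool_pos: [499.7, 1.8, 404.7]
orientation: [[-0.742, 0.67, -0.0], [0.67, 0.742, -0.0], [-0.0, -0.0, -1.0]]
contact_force: [-0.4, -0.3, -0.6]
opening: 87.8
grasp_force: 0.0
```

Request:
apply_moves(plan="0 0 0 -0.25;0 0 0 -0.25;0 0 0 -0.25;0 0 0 -0.25;0 0 0 -0.25;0 0 0 -0.25;0 0 0 -0.25;0 0 0 -0.02;0 0 0 0;0 0 0 0", grip=-0.5)

```text
clock: 4.33
tool_pos: [499.9, 2.0, 404.7]
orientation: [[-0.99, -0.14, 0.0], [-0.14, 0.99, -0.0], [-0.0, -0.0, -1.0]]
contact_force: [-0.4, 0.4, -0.3]
opening: 65.5
grasp_force: 0.0
```

```bash
python3 - <<'E'
from h import *
s=ctrl.get_state();print(s["clock"],s["tool_pos"],np.round(s["orientation"],3),s["opening"],np.round(s["joints"],1))
p=ctrl.camera_params("wrist");f=ctrl.grab_frame("wrist");cv2.imwrite("pics/w1.png",cv2.resize(f,(768,576)))
import pickle;pickle.dump(p,open("w1.pkl","wb"))
print(p["xyz"],[np.round(proj("wrist",P)*1.5) for P in [(527.7,29.8,85),(534.3,-16,85),(472,-23.8,85),(465.5,19.9,85)]])
E
```

```text
4.3333 [499.86980879   1.99627315 404.72461916] [[-0.99 -0.14  0.  ]
 [-0.14  0.99 -0.  ]
 [-0.   -0.   -1.  ]] 65.46162511959368 [ -1.1  13.7 109.   -0.   57.3 -99.2]
[431.54298697  -6.13695825 384.46533307] [array([416., 312.]), array([350., 313.]), array([350., 223.]), array([417., 222.])]
```

View pics/w1.png

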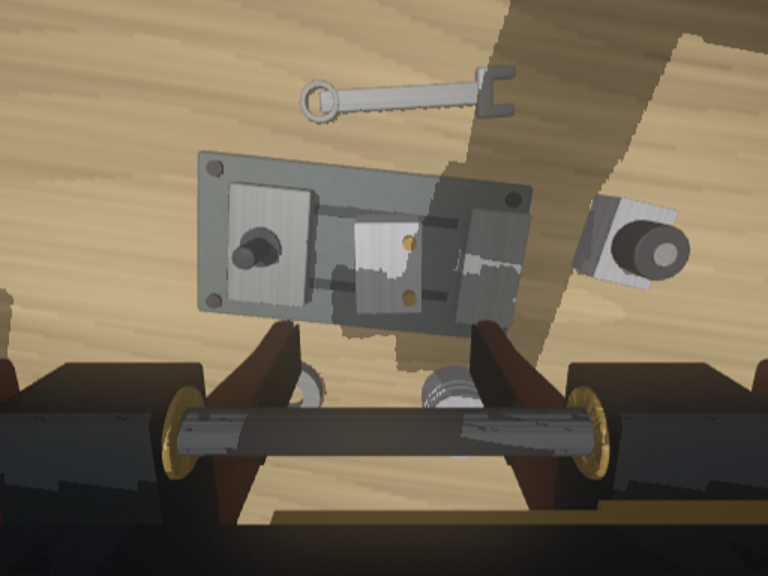

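Request:
apply_moves(plan="0 0.04 0.5 0;0 0 0.6 0;0 0 0.6 0;0 0 0.6 0;0 0 0.6 0;0 0 0.5 0;0 0 0.4 0;0 0 0.3 0;0 0 0.2 0;0 0 0 0")

```text
clock: 5.22
tool_pos: [499.3, 3.8, 231.3]
orientation: [[-0.99, -0.142, -0.003], [-0.142, 0.99, 0.0], [0.003, 0.0, -1.0]]
contact_force: [-0.4, 0.7, 0.7]
opening: 65.4
grasp_force: 0.0
```

Request:
apply_moves(plan="0 0 0 0;0 0 0 0;0 0 0 0;0 0 0 0;0 0 0 0;0 0 0 0;0 0 0 0;0 0 0 0", grip=1)

```text
clock: 5.88
tool_pos: [500.1, 3.9, 233.5]
orientation: [[-0.99, -0.144, 0.002], [-0.144, 0.99, 0.0], [-0.002, -0.0, -1.0]]
contact_force: [-1.0, 0.4, 6.0]
opening: 45.7
grasp_force: 30.0
```

Request:
apply_moves(plan="0 0 -0.2 0;0 0 -0.3 0;0 0 0 0.15;0 0 0 0.25;0 0 0 0.25;0 0 0 0.25;0 0 0 0.25;0 0 0 0.25;0 0 0 0.25;0 0 0 0.25;0 0 0 0.25;0 0 0 0.25")

```text
clock: 6.88
tool_pos: [499.4, 3.8, 252.8]
orientation: [[-0.487, 0.873, -0.001], [0.873, 0.487, -0.0], [0.0, -0.001, -1.0]]
contact_force: [0.1, 1.3, -3.4]
opening: 45.7
grasp_force: 30.0
```

Request:
apply_moves(plan="0 0 0 0.25;0 0 0 0.25;0 0 0 0.25;0 0 0 0.15;0 0 0 0.06;0 0 0 0;0 0 0 0;0 0 0 0")

```text
clock: 7.55
tool_pos: [499.6, 3.8, 252.7]
orientation: [[-0.036, 0.999, -0.0], [0.999, 0.036, -0.0], [-0.0, -0.0, -1.0]]
contact_force: [0.2, 0.4, -4.5]
opening: 46.0
grasp_force: 30.0
```

```bash
python3 - <<'E'
from h import *
s=ctrl.get_state();print(s["clock"],s["tool_pos"],np.round(s["orientation"],3),s["opening"],s["contact_force"])
f=ctrl.grab_frame("wrist");cv2.imwrite("pics/w2.png",cv2.resize(f,(768,576)))
E
```

```text
7.55 [499.56556398   3.84707954 252.73696155] [[-0.036  0.999 -0.   ]
 [ 0.999  0.036 -0.   ]
 [-0.    -0.    -1.   ]] 46.01162038168908 [ 0.15201465  0.42427075 -4.48040834]
```

View pics/w2.png

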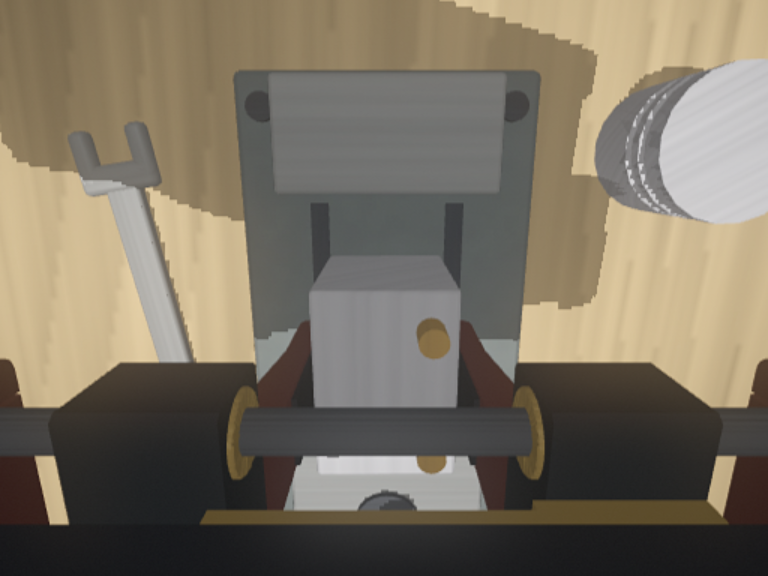

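```bash
python3 - <<'E'
from h import *
for n,uv,z in[("jawL",(275,192),52),("jawR",(499,192),52),("blkL",(311,291),105),("blkR",(460,291),105),("blkLb",(331,257),50),("blkRb",(443,257),50)]:
    print(n,at("wrist",(uv[0]/1.5,uv[1]/1.5),z).round(1))
E
```

```text
jawL [453.8  61.8  52. ]
jawR [542.1  64.9  52. ]
blkL [476.3  37.  105. ]
blkR [520.1  38.6 105. ]
blkLb [475.8  36.1  50. ]
blkRb [522.1  37.7  50. ]
```

Request:
apply_moves(plan="0.2 0 0 0;0.2 0 0 0;0.16 0 0 0;0 0 0 0;0 0 0.15 0;0 0 0.15 0;0 0 0.1 0;0 0 0.05 0;0 0 0.03 0;0 0 0 0;0 0 0 0")

```text
clock: 8.52
tool_pos: [498.6, 26.1, 233.6]
orientation: [[-0.035, 0.999, -0.001], [0.999, 0.035, 0.0], [0.0, -0.001, -1.0]]
contact_force: [-3.0, 0.7, 3.4]
opening: 45.3
grasp_force: 30.0
```

Request:
apply_moves(plan="0 0 0 0;0 0 0 0;0 0 0 0;0 0 0 0;0 0 0 0;0 0 0 0", grip=-0.4)

```text
clock: 9.02
tool_pos: [499.1, 26.2, 233.5]
orientation: [[-0.035, 0.999, 0.0], [0.999, 0.035, 0.0], [-0.0, 0.0, -1.0]]
contact_force: [0.2, -0.6, -0.3]
opening: 61.6
grasp_force: 0.0
```

Request:
apply_moves(plan="0 0 -0.2 0;0 0 -0.5 0;0 0 -0.5 0;0 0 -0.5 0;0 0 -0.4 0;-0.4 0 0 0;-0.6 0 0 0;-0.6 0 0 0;-0.6 0 0 0;-0.5 0 0 0;-0.3 0 0 0;0 0 0 0")

```text
clock: 10.02
tool_pos: [503.3, -95.4, 318.0]
orientation: [[-0.033, 0.999, 0.001], [0.999, 0.033, -0.0], [-0.0, 0.001, -1.0]]
contact_force: [-0.1, 0.1, 0.9]
opening: 61.2
grasp_force: 0.0
```

```bash
python3 - <<'E'
from h import *
s=ctrl.get_state();print(s["clock"],s["tool_pos"],s["opening"],s["contact_force"])
f=ctrl.grab_frame("wrist");cv2.imwrite("pics/w3.png",cv2.resize(f,(768,576)))
E
```

```text
10.0167 [503.28496561 -95.39048585 317.96504722] 61.21878726874309 [-0.08482823  0.060878    0.86571696]
```

View pics/w3.png

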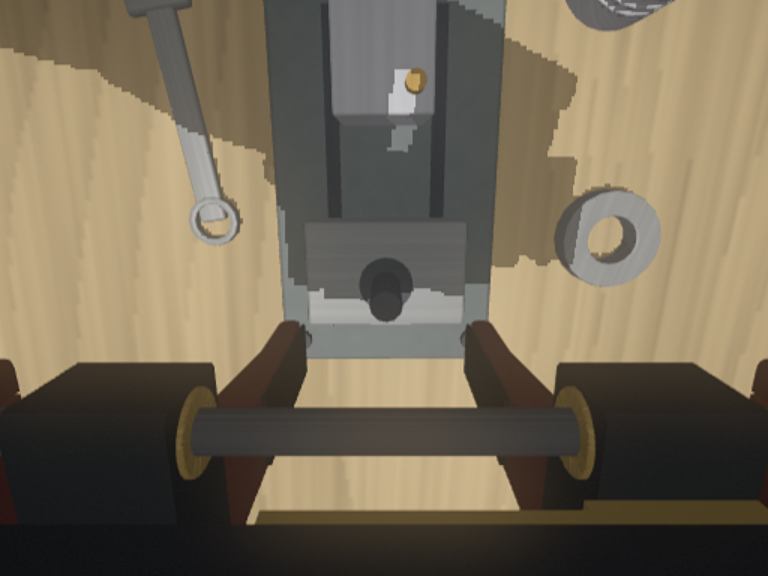

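```bash
python3 - <<'E'
from h import *
for n,uv,z in[("post",(386,305),96),("jawL",(306,222),52),("jawR",(466,222),52),("blkL",(333,114),85),("blkR",(435,114),85)]:
    print(n,at("wrist",(uv[0]/1.5,uv[1]/1.5),z).round(1))
E
```

```text
post [503.2 -88.1  96. ]
jawL [458.7 -56.   52. ]
jawR [545.8 -53.2  52. ]
blkL [476.8  -3.3  85. ]
blkR [522.2  -1.8  85. ]
```

Request:
apply_moves(plan="0.1 0 0.3 0;0 0 0.5 0;0 0 0.5 0;0 0 0.4 0;0 0 0.2 0;0 0 0 0;0 0 0 0")

```text
clock: 10.65
tool_pos: [503.1, -89.0, 241.5]
orientation: [[-0.036, 0.999, -0.001], [0.999, 0.036, 0.0], [0.0, -0.001, -1.0]]
contact_force: [0.9, 0.6, -0.0]
opening: 61.6
grasp_force: 0.0
```

Request:
apply_moves(plan="0 0 0 0;0 0 0 0;0 0 0 0;0 0 0 0;0 0 0 0;0 0 0 0;0 0 0 0;0 0 0 0;0 0 0 0", grip=1)

```text
clock: 11.4
tool_pos: [503.4, -89.7, 241.6]
orientation: [[-0.035, 0.999, 0.001], [0.999, 0.035, -0.0], [-0.0, 0.001, -1.0]]
contact_force: [3.0, 0.8, -1.0]
opening: 15.5
grasp_force: 30.0
```

Post pinched (15.5 mm); slide about 48 mm first.

Request:
apply_moves(plan="0.06 0 0 0;0.12 0 0 0;0.15 0 0 0;0.15 0 0 0;0.15 0 0 0;0.15 0 0 0;0.15 0 0 0;0.12 0 0 0;0.1 0 0 0;0.05 0 0 0;0 0 0 0;0 0 0 0")

```text
clock: 12.4
tool_pos: [501.7, -41.5, 241.6]
orientation: [[-0.035, 0.999, 0.001], [0.999, 0.035, 0.0], [0.0, 0.001, -1.0]]
contact_force: [2.9, 1.1, -1.6]
opening: 15.1
grasp_force: 30.0
```

Request:
apply_moves(plan="0.03 0 0 0;0.03 0 0 0;0.02 0 0 0;0.02 0 0 0;0 0 0 0;0 0 0 0")

```text
clock: 12.9
tool_pos: [501.6, -38.1, 241.6]
orientation: [[-0.035, 0.999, 0.001], [0.999, 0.035, -0.0], [-0.001, 0.001, -1.0]]
contact_force: [3.3, -3.8, -1.5]
opening: 15.5
grasp_force: 30.0
```

Request:
apply_moves(plan="0.03 0 0 0;0.02 0 0 0;0 0 0 0;0 0 0 0")

```text
clock: 13.23
tool_pos: [501.5, -36.3, 241.6]
orientation: [[-0.035, 0.999, 0.001], [0.999, 0.035, -0.001], [-0.001, 0.001, -1.0]]
contact_force: [3.9, -5.2, -1.7]
opening: 15.5
grasp_force: 30.0
```

Request:
apply_moves(plan="0.02 0 0 0;0.02 0 0 0;0 0 0 0;0 0 0 0")

```text
clock: 13.57
tool_pos: [501.5, -35.4, 241.6]
orientation: [[-0.036, 0.999, 0.001], [0.999, 0.036, -0.002], [-0.002, 0.001, -1.0]]
contact_force: [3.9, -12.2, -1.7]
opening: 15.8
grasp_force: 30.0
```

Request:
apply_moves(plan="-0.02 0 0 0;0 0 0 0;0 0 0 0;0 0 0 0;0 0 0 0;0 0 0 0;0 0 0 0", grip=-0.4)

```text
clock: 14.15
tool_pos: [501.0, -34.8, 241.4]
orientation: [[-0.035, 0.999, -0.0], [0.999, 0.035, 0.0], [0.0, -0.0, -1.0]]
contact_force: [0.0, -0.2, 0.4]
opening: 58.4
grasp_force: 0.0
```

Request:
apply_moves(plan="0 0 -0.3 0;0 0 -0.6 0;0 0 -0.8 0;0 0 -0.8 0;-0.5 0 -0.6 0;-0.8 0 -0.5 0;-0.8 0 0 0;-0.8 0 0 0;-0.8 0 0 0;-0.8 0 0 0;-0.5 0 0 0;0 0 0 0")

```text
clock: 15.15
tool_pos: [508.1, -238.0, 385.6]
orientation: [[-0.032, 0.999, 0.001], [0.999, 0.032, -0.001], [-0.001, 0.001, -1.0]]
contact_force: [0.3, 0.8, 0.4]
opening: 61.2
grasp_force: 0.0
```

```bash
python3 - <<'E'
from h import *
s=ctrl.get_state();print(s["clock"],s["tool_pos"],s["contact_force"])
a=ctrl.grab_frame("scene")[150:310,90:290];b=ctrl.grab_frame("top")[200:300,230:400]
cv2.imwrite("pics/end.png",np.hstack([cv2.resize(a,(400,320),interpolation=cv2.INTER_CUBIC),cv2.resize(b,(400,320),interpolation=cv2.INTER_CUBIC)]))
E
```

```text
15.15 [ 508.10779203 -238.00109618  385.58618156] [0.26608769 0.83295945 0.43396761]
```

View pics/end.png

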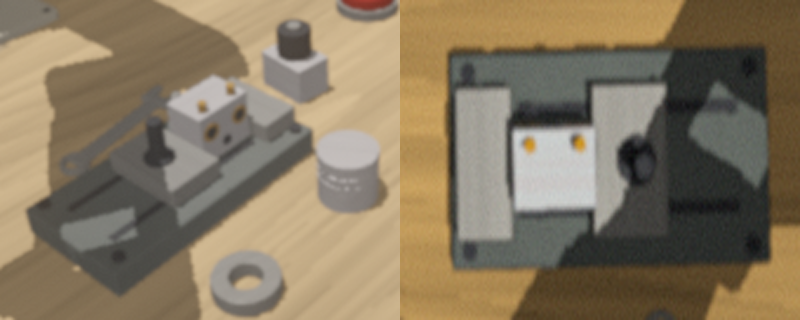

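The block sits square and flush between both jaws. In the scene half, its port bores at about (238,115) and (208,130) face the open side away from the robot. The pump has not moved.

```bash
python3 -c "
from workcell import ctrl
print(ctrl.close_job())"
```

```text
the job is handed in; nothing more can be done
None
```

The valve block is turned with its port face to the open side away from the robot and sits snugly end-on between both jaws; the pump is untouched and the job is handed in at about 15 s, with no verdict returned.

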